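# Click the stop turret to its longest screw and bring the gauge slide up to it

## Task

Set up the bench gauge for the club head in its nest: with a fingertip, flick the lobes at the edge of the black star-shaped thumbwheel, click by click, until the longest of the six stop screws under it points straight along the base at the slide's stop button and the wheel rests in its click. Then push the gauge slide gently against that screw by its upright finger plate, leave it there and take the finger away. Grip or lift nothing, turn the wheel while the slide still stands back, and leave the loose heads and tools on the bench where they are.

Things in the scene. Friction and masses are not known exactly. Their poses are not given: they have to be found in the camera images.
- jig: Bench gauge fixed to the table: aluminium base plate 220 (x) x 370 (y) mm, top 22 mm up. Origin on the table below its middle, z up; x points away from the robot at yaw 0, y to the left. Turret with the black star wheel right front, nest with a club head (top 106 mm up) right rear, slide with a dial gauge (top 98 mm up) left. No part of it may be pressed or squeezed with more than 30 N.
- turret (a joint): Angle of the stop turret (rad), anticlockwise from above; axis upright at jig x -45, y -85 mm. 0 or any full turn (2 pi) from it = longest screw points along +y of the jig at the slide. Clicks of pi/3, six a turn, either way: past half-way a spring roller drives it on to the next click, before that it pulls back; about 4 N at the lobes. Starts in one of the five other clicks.
- wheel_mid (a point): On the turret axis, half-way up the black thumbwheel, 56 mm above the table. The wheel is a disc of radius 36 mm, 48 to 64 mm above the table (nut in the middle to 72 mm), with six round lobes 14 mm wide reaching 52 mm from the axis, gaps of 31 mm between them. At rest in a click one lobe points along -x of the jig (to the robot), the others every 60 degrees.
- screw_mid (a point): On the turret axis at the height of the stop screws, 38 mm above the table. Six level steel screws, 8 mm thick (nuts 15 mm), stick out under the wheel, below the gaps between the lobes; keep fingertips 48 mm or more above the table there. The longest ends 76 mm from the axis, the others 54 to 66 mm.
- long_tip (a point): Middle of the free end of the longest stop screw, 38 mm above the table, 76 mm from the turret axis.
- gauge_slide (a joint): Travel of the gauge slide (m) along -y of the jig, towards the turret: 0 = fully back at the left, 0.060 = its stop button touches the longest screw when that points at it. Friction about 1.5 N; it stays where it is left. Starts at 0 to 0.035, clear of the turning screws.
- button_end (a point): Middle of the face of the slide's steel stop button (13 mm across), 38 mm above the table, in line with the turret axis along y of the jig; it meets the end of the screw that points at it.
- finger_face (a point): Middle of the left (+y of the jig) face of the slide's upright steel finger plate, 56 mm above the table; the plate is 54 mm wide along x of the jig, 6 mm thick, and stands from 41 to 71 mm above the table. Push this face along -y of the jig.
- head_a: Loose black club head, 65x105x75 mm, standing left of the gauge; origin in the middle of its underside. Leave it alone.
- head_b: Another loose black club head, 65x105x75 mm, left of the gauge. Leave it alone.
- calipers: Loose digital caliper lying on the table right of the gauge, 73x239x16 mm. Leave it alone.
- driver: Loose screwdriver with red handle lying right of the gauge, 29x200x28 mm. Leave it alone.

How it is judged (in metres and radians):
On the way, in this order (a step that is already met when the one before it is completed fails the run):
1. the longest screw points at the slide, at rest in its click, with the slide still back (x of long_tip in the frame of jig between -0.05 and -0.04 m and y of long_tip in the frame of jig above -0.02 m and value of joint gauge_slide below 0.05 m), for 0.3 s.
2. the slide stands against the longest screw (value of joint gauge_slide above 0.0575 m and distance between button_end and long_tip below 0.007 m), for 0.2 s.
At the end, for the whole second after the job is handed in: The longest screw points at the slide within 5 mm sideways at its tip (wheel in its click), and the slide stands against it, its button no more than 2.5 mm away, both at rest (x of long_tip in the frame of jig between -0.05 and -0.04 m and y of long_tip in the frame of jig above -0.02 m and value of joint gauge_slide between 0.0575 and 0.0625 m and velocity of joint gauge_slide between -0.01 and 0.01 m/s); the robot touches nothing.
It fails at once if the gauge is pressed, squeezed or gripped with more than 30 N (contact force between the fingers and jig above 30 N).
It fails at once if a loose club head is lifted or shifted by more than 15 mm (distance of any of head_a, head_b from where it was at the start of the episode above 0.015 m).
It fails at once if the caliper or screwdriver is lifted or shifted by more than 15 mm (distance of any of calipers, driver from where it was at the start of the episode above 0.015 m).
It also fails if it takes over 64 s, if anything falls off the work surface, if the arm or the gripper's body presses on something with over 40 N, if the wrist force passes 120 N, or if a joint passes its speed limit or range.

## Robot

A 6-joint arm with a two-finger parallel gripper is mounted at the origin on a cart in front of the work surface, level with it; the furniture and walls round the work are solid. World frame = base frame: x ahead of the robot, y to its left, z up, the work surface at z = 0. Lengths are in m, angles in degrees, forces in N, time in s.
With the tool pointing down it reaches from about 0.4 to 0.825 m from the base axis. Payload 7 kg.
Tool frame: the origin (TCP) lies midway between the tips of the shut fingers; the grasp point (between the pads) lies 19 mm behind it; z points along the fingers, x is the direction in which the jaws open and shut, and the axes are right-handed (so a half turn about z gives the same grasp; the last joint's range is limited). The gripper opens to 88 mm and grips with 3 to 60 N. Pads are 19 mm wide; open, the fingers measure 130 mm over their backs; the gripper's body (78 mm by 193 mm) begins 47 mm behind the grasp point.
Start: joints at [-48.008, 20.546, 0.682, 0, -70.136, -16.507], TCP at [0.29, -0.609, 0.227] pointing down, gripper open.
Joint ranges: [-176.03, 176.03], [-82.01, 121.73], [-58.28, 71.71], [-173.87, 95.51], [-174.79, -0.11], [-173.66, 173.66]. Speed limits (degrees/s): [136.94, 136.94, 172.46, 180, 180, 180].

## Interface

Orientations are given as [roll, pitch, yaw] about the fixed x, y, z axes, in that order (R = Rz(yaw) Ry(pitch) Rx(roll)).
In Python, from plant import * gives the robot as it stands. The module is installed in compiled form; this text tells all that it offers.
- The arm moves only by the shell command python3 -m pendant 'ROWS' [OPENING]. ROWS is JSON, a list that holds one entry, the list of rows, each a list of 6 numbers: the shift along the world's x, y, z in mm, then the turn, a rotation vector about the world's x, y, z in degrees. A call has 1 to 10 rows; each row is the pose to reach, as a shift and turn from the pose commanded when the call began; what a row does not reach only later rows make up. A row lasts 1/8 s, in which the tool goes at most 62.5 mm and 10.7 degrees, less where a joint would pass 70% of its speed; a pose out of reach is approached as far as the arm can. A call with a gripper value outside its range is refused whole. OPENING is the closure, from -1 (fully open) to 1 (shut), set as the call begins (- or left out, the last holds). The fingers move at their own pace and stop on an object; the grip force is fixed at half the most. Time passes only in rows, so rows that repeat a pose let the fingers close. It gives the time, the measured TCP pose, the force and the opening at its end, in the units of the state.
- get_obs(): the state, without advancing time (a new reading comes with each control period).
- snapshot(name): name is "side" or "top" or "wrist"; returns a dict with "pixels" (480x640x3 uint8, red, green, blue), "depth" (480x640 float32, m along the optical axis (not along the pixel's ray), 0 where there is no reading), "fx", "fy", "cx", "cy" (pixels), "pose" (4x4, takes a point from camera to world coordinates); the wrist camera has in their place "tool_from_camera" (4x4, takes a point from camera to tool coordinates, whose origin is the TCP and whose axes are the tool frame's). Camera axes: x right, y down, z forward; pixel columns grow to the right and rows downward; lengths in m; the calibration is good to about 2 mm. A picture is of the moment at which its call begins: read the wrist's pose just before it.
- close_job(): hands the job in, once; it reports no verdict.
The state is a dict: "clock": time; "joint_pos": joint angles; "qvel": joint speeds; "tau": joint torques, N m; "tool_pos": TCP position; "orientation": TCP orientation; "force": force on the tool from outside, world axes, zero at the start; "moment": the same for the moment, N m; "opening": finger opening in m.
Only numpy, scipy, OpenCV 4.12 (cv2) and the standard library are available. Lean on these libraries where they do the work, as an engineer would, in place of code of your own. Each camera call takes 0.05 s, during which the arm holds its last target. There are 200 camera calls.

## Working session

There is one attempt and no reset: what is moved stays moved. The work goes in short steps, Python scripts to look and compute and a shell command to move; the robot and the scene stay as the last step left them, time stands still between calls to the robot, and variables do not carry over. Pictures are saved under pics/ and viewed, about 8 in all and at most 12, crops included, and the job is handed in when it is done.

```bash
mkdir -p pics; cat > h.py <<'E'
from plant import *
import numpy as np, cv2
def save(n,fn,crop=None,s=1):
    d=snapshot(n); im=d["pixels"][:,:,::-1].copy()
    np.savez(fn+".npz",**{k:v for k,v in d.items()})
    if crop: im=im[crop[1]:crop[3],crop[0]:crop[2]]
    if s!=1: im=cv2.resize(im,None,fx=s,fy=s)
    cv2.imwrite("pics/"+fn+".png",im); return d
def ray(d,u,v,z,pose=None):
    P=d["pose"] if pose is None else pose
    r=P[:3,:3]@np.array([(u-d["cx"])/d["fx"],(v-d["cy"])/d["fy"],1]); o=P[:3,3]
    return o+r*(z-o[2])/r[2]
def proj(d,p):
    P=np.linalg.inv(d["pose"]); q=P[:3,:3]@np.asarray(p)+P[:3,3]
    return d["fx"]*q[0]/q[2]+d["cx"],d["fy"]*q[1]/q[2]+d["cy"]
E
python3 - <<'E'
from h import *
print(get_obs())
d=save("top","t0");print(d["pose"],d["fx"])
d=save("side","s0");print(d["pose"],d["fx"])
E
```

```text
{'clock': 0.0, 'joint_pos': array([-4.80092268e+01,  2.05907081e+01,  6.32051699e-01, -1.99766228e-02,
       -7.01349625e+01, -1.65064931e+01]), 'qvel': array([-0.00518869,  0.05551975,  0.06731257,  0.03337791,  0.0274024 ,
       -0.01411825]), 'tau': array([ 4.31809076e-05, -5.82713163e+01,  2.93057388e+01,  6.99725837e+00,
        6.95041599e-03, -1.42190734e-04]), 'tool_pos': array([ 0.29018024, -0.60888876,  0.22561826]), 'orientation': array([-1.79991403e+02, -9.50966383e-02,  1.15477469e+02]), 'force': array([-0.52733379,  0.74849205,  0.56453905]), 'moment': array([-0.03302758, -0.02276593, -0.05617941]), 'opening': 0.08771753544277965}
[[ 0.02429635 -0.99361343  0.11019094  0.44830359]
 [-0.9995125  -0.02630551 -0.01681628  0.00551239]
 [ 0.01960751 -0.10972864 -0.99376817  1.09960196]
 [ 0.          0.          0.          1.        ]] 460.12105877965354
[[-0.95977665 -0.1794438   0.21593679  0.30505793]
 [-0.28069699  0.63015042 -0.72396108  0.86178646]
 [-0.00616233 -0.75545375 -0.65517299  0.84777516]
 [ 0.          0.          0.          1.        ]] 485.28629224789285
```

View pics/t0.png

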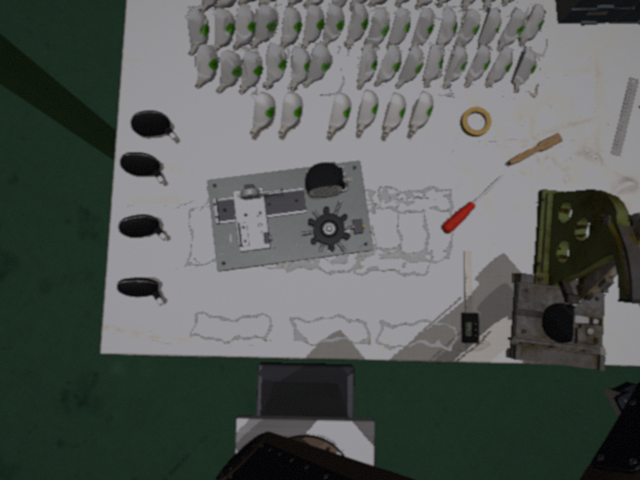

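View pics/s0.png

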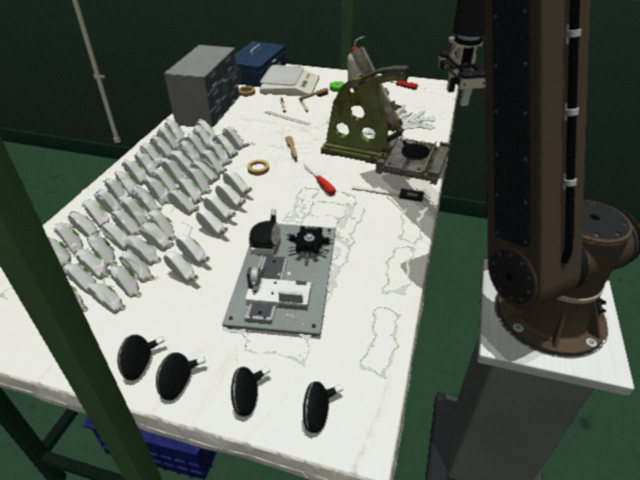

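The top view shows the jig with corners near (208,181), (359,161), (372,249) and (219,270), the wheel at (329,229) and the slide at about (250,220). The caliper is at (468,300) and the driver at (465,215), both on the right. Next I'll fit the jig pose and zoom in.

```bash
python3 - <<'E'
from h import *
d=dict(np.load("t0.npz"))
im=d["pixels"][:,:,::-1].copy()
hsv=cv2.cvtColor(im,cv2.COLOR_BGR2HSV)
g=cv2.cvtColor(im,cv2.COLOR_BGR2GRAY)
m=((g<150)).astype(np.uint8)
m[:, :190]=0;m[:,385:]=0;m[:155]=0;m[280:]=0
m=cv2.morphologyEx(m,cv2.MORPH_OPEN,np.ones((7,7)))
c=max(cv2.findContours(m,0,2)[0],key=cv2.contourArea)
r=cv2.minAreaRect(c);b=cv2.boxPoints(r);print(r,b)
W=np.array([ray(d,u,v,0.022) for u,v in b]);print(W)
print([np.linalg.norm(W[i]-W[(i+1)%4]) for i in range(4)])
cor=np.array([ray(d,u,v,.022) for u,v in [(208,181),(359,161),(372,249),(219,270)]]);print(cor)
v=cor[0]-cor[1]+cor[3]-cor[2]; c0=cor.mean(0);yaw=np.arctan2(-v[0],v[1]);print("c",c0,"yaw",np.degrees(yaw))
print("wheel by nut ray",ray(d,329,229,.072))
R=np.array([[np.cos(yaw),-np.sin(yaw)],[np.sin(yaw),np.cos(yaw)]])
w=c0[:2]+R@[-.045,-.085];print("wheel by jig",w, proj(d,[*w,.072]))
cr=cv2.resize(im[150:280,195:385],None,fx=4.2,fy=4.2,interpolation=cv2.INTER_CUBIC)
cr=cv2.convertScaleAbs(cr,alpha=1.5,beta=20)
cv2.imwrite("pics/t0c.png",cr)
E
```

```text
((292.6540222167969, 219.0269012451172), (106.65679168701172, 167.82252502441406), 81.46923065185547) [[201.76035 178.73595]
 [367.72617 153.84108]
 [383.5477  259.31787]
 [217.58188 284.2127 ]]
[[ 0.70612355  0.26066752  0.022     ]
 [ 0.77895782 -0.13439975  0.022     ]
 [ 0.52519277 -0.174687    0.022     ]
 [ 0.45739955  0.21131114  0.022     ]]
[np.float64(0.4017250040044411), np.float64(0.2569431121754248), np.float64(0.39190622234616146), np.float64(0.25357381347683794)]
[[ 0.70106032  0.24561691  0.022     ]
 [ 0.76062293 -0.11356433  0.022     ]
 [ 0.54884833 -0.14719889  0.022     ]
 [ 0.49041557  0.20958597  0.022     ]]
c [0.62523679 0.04860992 0.022     ] yaw 9.358552638843408
wheel by nut ray [ 0.5869114 -0.0424687  0.072    ]
wheel by jig [ 0.59465777 -0.04257629] (np.float64(329.11968663528495), np.float64(225.59849974748602))
```

View pics/t0c.png

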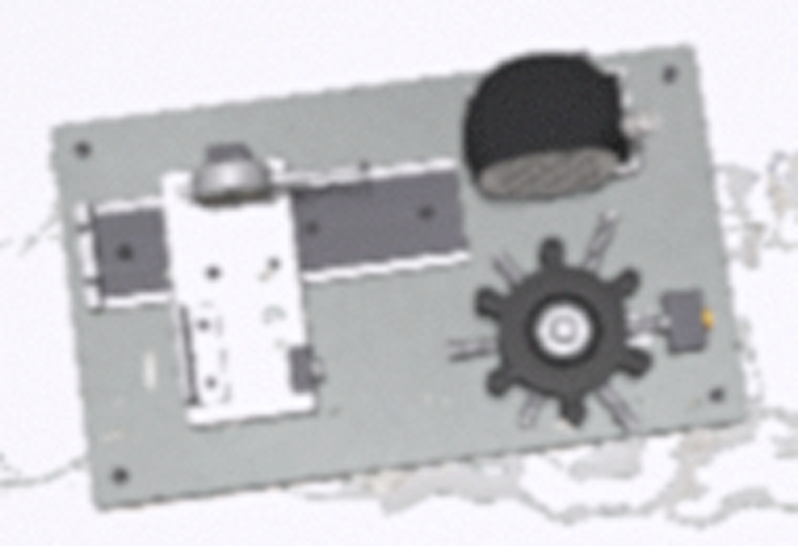

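The screws are visible below the gaps. The slide is about half-way back, and its finger plate is on its left edge at crop (188,355). I'll go up and over with the fingers shut to look from close by.

```bash
python3 -m pendant '[[[0,0,60,0,0,0],[0,0,110,0,0,0],[20,50,120,0,0,8],[45,105,120,0,0,16],[70,160,120,0,0,26],[95,215,120,0,0,36],[120,270,120,0,0,46],[145,325,120,0,0,56],[170,380,120,0,0,66],[195,435,120,0,0,74]]]' 1
python3 -m pendant '[[[25,55,0,0,0,0],[45,105,0,0,0,0],[50,125,-30,0,0,0],[50,125,-60,0,0,0],[50,125,-90,0,0,0],[50,125,-90,0,0,0]]]'
python3 - <<'E'
from h import *
o=get_obs();print(o)
d=save("wrist","w0",s=1.25);print(d["tool_from_camera"],d["fx"])
np.savez("w0p",p=o["tool_pos"],o=o["orientation"])
E
```

```text
clock: 1.35
tool_pos: [0.4857, -0.1723, 0.3465]
orientation: [180.0, 0.0, -170.2]
force: [0.4, -1.2, 0.7]
opening: 0.0007
clock: 2.1
tool_pos: [0.5339, -0.0494, 0.2543]
orientation: [180.0, -0.3, -170.5]
force: [0.3, 0.3, 0.5]
opening: 0.0
{'clock': 2.1, 'joint_pos': array([ 1.56487632e+01,  6.58941065e+00, -1.41193677e+01, -4.05857520e-02,
       -6.95776361e+01, -6.15224561e+00]), 'qvel': array([-0.31583366, -1.49598003,  3.82384817,  1.43254106, -1.87910605,
       -0.05120047]), 'tau': array([ 1.71457320e-01, -3.75320828e+01,  2.78278756e+01,  6.59316793e+00,
        5.57649359e-01,  9.92781752e-04]), 'tool_pos': array([ 0.53385209, -0.04937832,  0.25432517]), 'orientation': array([ 179.99295068,   -0.28883815, -170.51772157]), 'force': array([0.34691177, 0.26841235, 0.46442999]), 'moment': array([-0.0142143 ,  0.12375477, -0.01872984]), 'opening': 3.496062056389758e-05}
[[ 9.99999822e-01 -7.02497424e-05  5.92524408e-04  8.89225816e-05]
 [-1.08569257e-04  9.55044690e-01  2.96461848e-01 -8.07496792e-02]
 [-5.86713658e-04 -2.96461860e-01  9.55044513e-01 -1.57241012e-01]
 [ 0.00000000e+00  0.00000000e+00  0.00000000e+00  1.00000000e+00]] 386.93281446469996
```

View pics/w0.png

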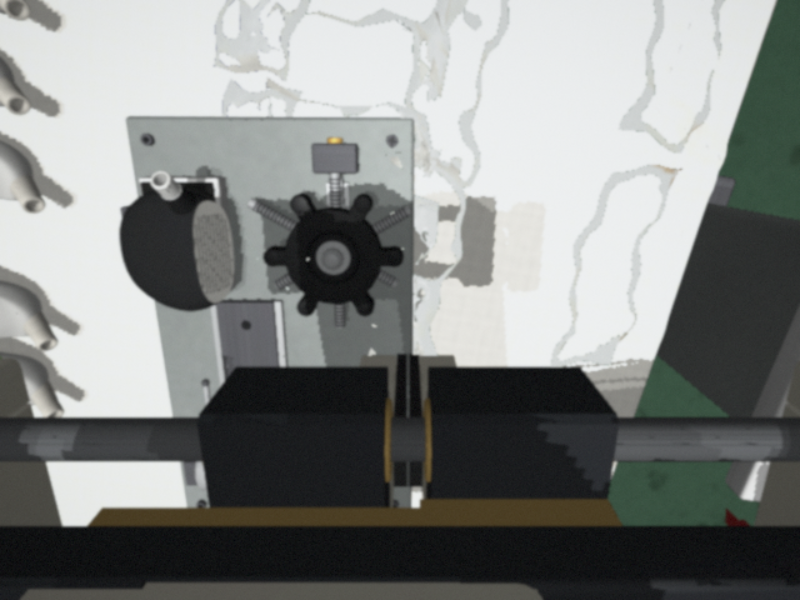

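The wrist view (image up is jig −y, left is jig +x) shows the nut at (333,258) and six screws. The upper-left one, with its tip at about (250,202), looks longest. I'll measure them all.

```bash
cat >> h.py <<'E'
from scipy.spatial.transform import Rotation as Ro
def wpose(d,p,o):
    T=np.eye(4);T[:3,:3]=Ro.from_euler("xyz",o,degrees=True).as_matrix();T[:3,3]=p
    return T@d["tool_from_camera"]
E
python3 - <<'E'
from h import *
d=dict(np.load("w0.npz"));q=np.load("w0p.npz")
P=wpose(d,q["p"],q["o"])
f=lambda u,v,z:ray(d,u/1.25,v/1.25,z,P)
ax=f(333,258,.072);print("axis",ax)
# edge corners of base
a,b=f(127,118,.022),f(413,118,.022);v=a-b;yaw=np.degrees(np.arctan2(v[1],v[0]));print(a,b,np.linalg.norm(v),yaw)
for n,u,v in [("UL",250,202),("UR",408,208),("LL",275,291),("LR",396,285),("D",340,326)]:
    e=f(u,v,.038)-ax;print(n,np.hypot(e[0],e[1])*1e3,np.degrees(np.arctan2(e[1],e[0]))-yaw)
for u,v in[(264,257),(403,257),(299,200),(366,200),(303,310),(366,310)]:
    e=f(u,v,.056)-ax;print("lobe",np.hypot(e[0],e[1])*1e3,np.degrees(np.arctan2(e[1],e[0]))-yaw)
im=d["pixels"][:,:,::-1]
cr=cv2.resize(im[105:275,170:350],None,fx=3.5,fy=3.5,interpolation=cv2.INTER_CUBIC)
cv2.imwrite("pics/w0c.png",cv2.convertScaleAbs(cr,alpha=2.0,beta=30))
E
```

```text
axis [ 0.58589785 -0.04400553  0.072     ]
[ 0.75774531 -0.11350804  0.022     ] [ 0.54477699 -0.14916431  0.022     ] 0.21593257705041657 9.504603838403808
UL 75.45162273462759 -28.468737515678527
UR 62.449833328575174 -149.90303901309866
LL 63.502697083029716 33.2980403909121
LR 53.58946279160674 145.93023886533743
D 65.12979745815753 88.21561511454537
lobe 54.17860510014129 2.9650688389925755
lobe 50.24252284674757 -183.38269487457094
lobe 46.67052783639928 -57.50981800373676
lobe 45.786424778822216 -120.81426849703753
lobe 52.69279679526644 58.42557809897875
lobe 49.78138324913904 115.31546625937885
```

View pics/w0c.png

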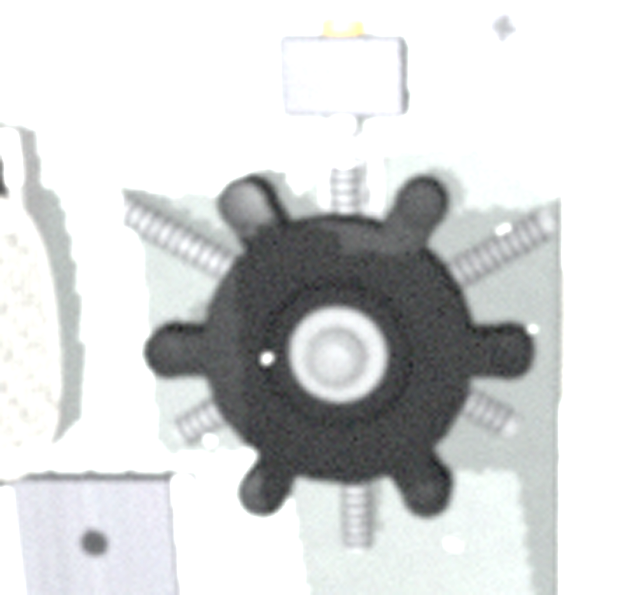

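The longest screw (75 mm) points at −30° in the jig frame, so it needs two anticlockwise clicks. That means pushing the near lobe toward −y twice. I'll stage the finger in front of the wheel and check from close by.

```bash
python3 -m pendant '[[[-20,8,-40,0,0,0],[-40,16,-90,0,0,0],[-40,16,-140,0,0,0],[-40,16,-175,0,0,0],[-40,16,-195,0,0,0],[-40,16,-203,0,0,0],[-40,16,-203,0,0,0],[-40,16,-203,0,0,0]]]'
python3 - <<'E'
from h import *
o=get_obs();print(o["tool_pos"],o["orientation"],o["force"])
d=save("wrist","w1",s=1.25)
np.savez("w1p",p=o["tool_pos"],o=o["orientation"])
E
```

```text
clock: 3.15
tool_pos: [0.4964, -0.0331, 0.0548]
orientation: [180.0, 0.1, -170.5]
force: [-0.3, -0.3, 0.2]
opening: 0.0006
[ 0.49643771 -0.03308846  0.05480238] [ 1.79990928e+02  1.23282521e-01 -1.70509480e+02] [-0.28162127 -0.32501902  0.18221269]
```

View pics/w1.png

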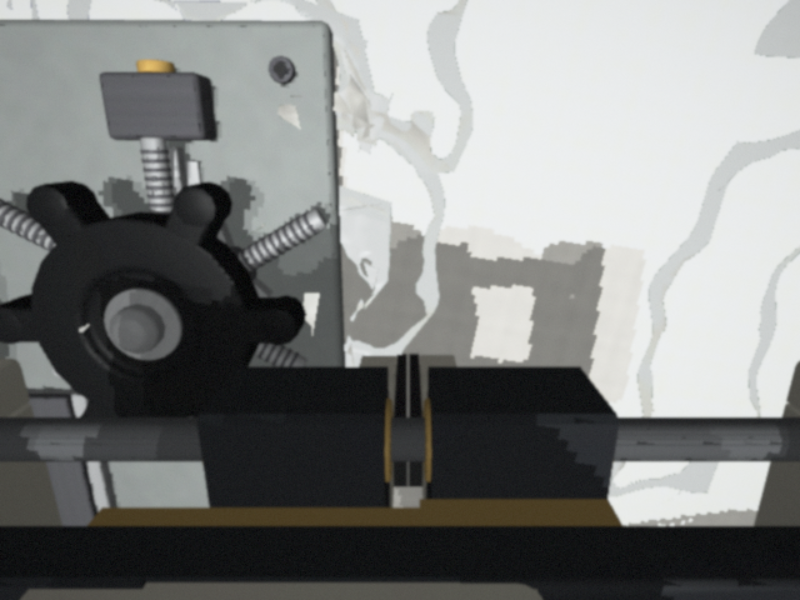

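The near lobe's tip is at (303,318), with the finger tips at (360–455,360) to its lower right. I'll work out the lobe relative to the TCP.

```bash
python3 - <<'E'
from h import *
d=dict(np.load("w1.npz"));q=np.load("w1p.npz")
P=wpose(d,q["p"],q["o"]);y=np.radians(9.48);R=np.array([[np.cos(y),np.sin(y)],[-np.sin(y),np.cos(y)]])
f=lambda u,v,z:R@(ray(d,u/1.25,v/1.25,z,P)-q["p"])[:2]*1e3
print("lobe tip",f(303,318,.060),"lobe top edge",f(268,295,.064),"nut",f(141,324,.072),f(141,324,.08),"fingers L/R/mid",f(360,357,.055),f(455,357,.055))
print("base corner",f(332,24,.022))
E
```

```text
lobe tip [ 34.71922132 -25.51484175] lobe top edge [ 44.52018078 -34.79638493] nut [ 82.17671326 -27.86192115] [ 77.45799928 -30.88484327] fingers L/R/mid [16.62037513 -9.03751823] [-17.01349234  -9.07134192]
base corner [  26.34662313 -121.2261866 ]
```

```bash
python3 -m pendant '[[[10,2,0,0,0,0],[20,3,0,0,0,0],[25,4,0,0,0,0],[29,5,0,0,0,0],[29,5,0,0,0,0]]]'
python3 -m pendant '[[[1,-6,0,0,0,0],[2,-12,0,0,0,0],[3,-18,0,0,0,0],[4,-24,0,0,0,0]]]'
python3 -m pendant '[[[1,-6,0,0,0,0],[2,-12,0,0,0,0],[3,-18,0,0,0,0],[4,-25,0,0,0,0],[4,-25,0,0,0,0],[4,-25,0,0,0,0]]]'
python3 - <<'E'
from h import *
o=get_obs();print(o["tool_pos"],o["orientation"],o["force"])
d=save("wrist","w2",s=1.25)
np.savez("w2p",p=o["tool_pos"],o=o["orientation"])
E
```

```text
clock: 3.82
tool_pos: [0.5246, -0.0283, 0.0534]
orientation: [-180.0, -0.0, -170.5]
force: [-0.2, -0.3, -0.7]
opening: 0.0005
clock: 4.32
tool_pos: [0.5288, -0.0523, 0.0536]
orientation: [180.0, 0.1, -170.5]
force: [0.2, 7.5, -2.0]
opening: 0.0005
clock: 5.08
tool_pos: [0.5324, -0.0774, 0.0536]
orientation: [-180.0, -0.0, -170.5]
force: [-0.1, 0.5, 0.1]
opening: 0.0002
[ 0.53237754 -0.0773944   0.05355247] [-1.79999124e+02 -3.24634633e-03 -1.70526672e+02] [-0.05020584  0.49543875  0.06381108]
```

View pics/w2.png

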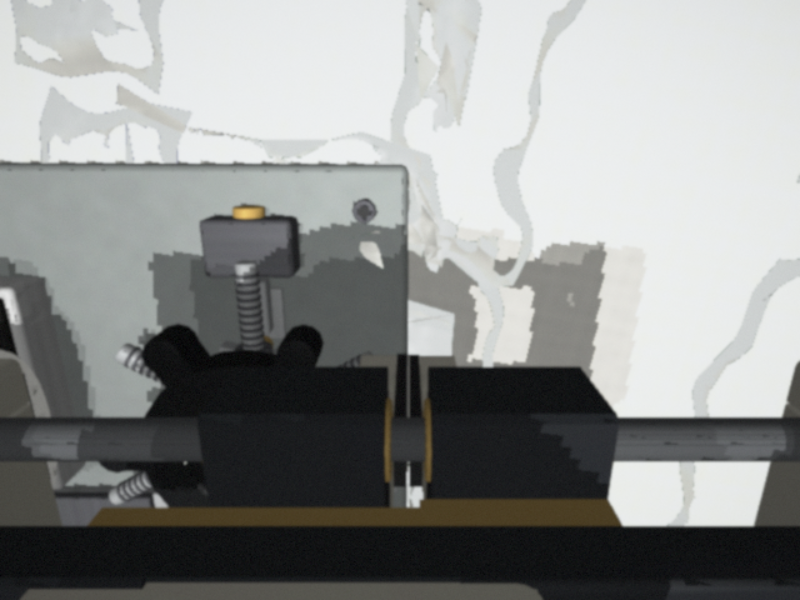

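The first flick worked: the force peaked at 7.5 N and dropped off, and the upper-left screw is now a shorter one. I'll withdraw, return and flick again along the same path.

```bash
python3 -m pendant '[[[-15,-2,0,0,0,0],[-29,-5,0,0,0,0],[-29,-5,0,0,0,0],[-32,15,0,0,0,0],[-35,30,0,0,0,0],[-37,44,0,0,0,0],[-37,44,0,0,0,0]]]'
python3 -m pendant '[[[10,2,0,0,0,0],[20,3,0,0,0,0],[25,4,0,0,0,0],[29,5,0,0,0,0],[29,5,0,0,0,0]]]'
python3 -m pendant '[[[1,-6,0,0,0,0],[2,-12,0,0,0,0],[3,-18,0,0,0,0],[4,-24,0,0,0,0]]]'
python3 -m pendant '[[[1,-6,0,0,0,0],[2,-12,0,0,0,0],[3,-18,0,0,0,0],[4,-25,0,0,0,0],[4,-25,0,0,0,0],[4,-25,0,0,0,0]]]'
python3 -m pendant '[[[-15,-2,0,0,0,0],[-29,-5,0,0,0,0],[-29,-5,40,0,0,0],[-29,-5,90,0,0,0],[-29,-5,130,0,0,0],[-29,-5,130,0,0,0]]]'
python3 - <<'E'
from h import *
o=get_obs();print(o["tool_pos"],o["orientation"],o["force"])
d=save("top","t1");im=d["pixels"][:,:,::-1]
cr=cv2.resize(im[150:280,195:385],None,fx=4.2,fy=4.2,interpolation=cv2.INTER_CUBIC)
cv2.imwrite("pics/t1c.png",cv2.convertScaleAbs(cr,alpha=1.5,beta=20))
E
```

```text
clock: 6.0
tool_pos: [0.4955, -0.0323, 0.0537]
orientation: [180.0, 0.0, -170.4]
force: [0.5, 0.3, -0.3]
opening: 0.0002
clock: 6.62
tool_pos: [0.5246, -0.0284, 0.0534]
orientation: [-180.0, -0.0, -170.5]
force: [-0.6, 0.3, -0.3]
opening: 0.0009
clock: 7.12
tool_pos: [0.5288, -0.0523, 0.0536]
orientation: [180.0, 0.1, -170.5]
force: [0.5, 6.1, -2.2]
opening: 0.0005
clock: 7.88
tool_pos: [0.5324, -0.0774, 0.0535]
orientation: [-180.0, -0.0, -170.5]
force: [0.1, 0.2, -0.4]
opening: 0.0005
clock: 8.62
tool_pos: [0.5044, -0.0822, 0.187]
orientation: [-180.0, 0.4, -170.5]
force: [-0.0, 0.5, 0.4]
opening: 0.0002
[ 0.5044488  -0.08219953  0.18702174] [-179.98750838    0.38428229 -170.48420294] [-0.00394514  0.50727002  0.44282868]
```

View pics/t1c.png

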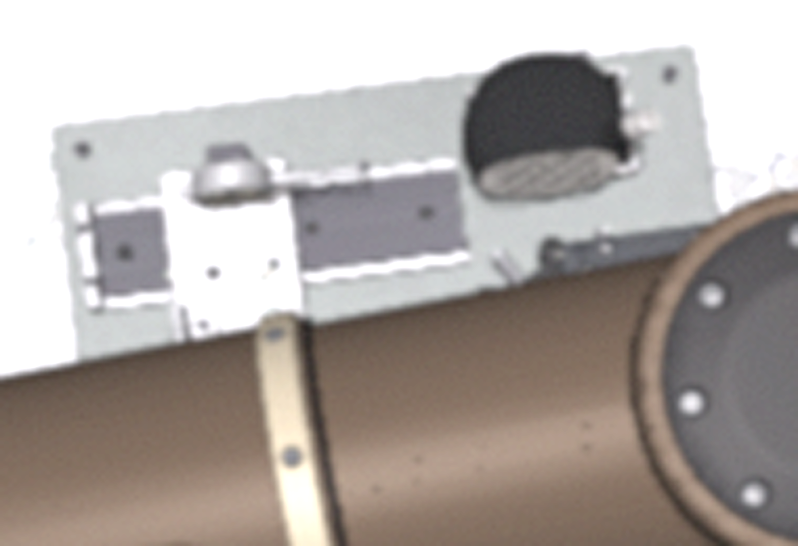

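The arm hides the wheel in the top view. I'll work out the plate face position from the first top picture, then check the wheel with the wrist camera from above the slide.

```bash
python3 - <<'E'
from h import *
d=dict(np.load("t0.npz"));y=np.radians(9.48);R=np.array([[np.cos(y),np.sin(y)],[-np.sin(y),np.cos(y)]])
ax=np.array([.588,-.042])
f=lambda u,v,z:ray(d,u/4.2+195,v/4.2+150,z)[:2]
for n,u,v,z in [("nut",563,329,.072),("plate top L up",180,307,.071),("plate L low",190,405,.071),("button",325,372,.038),("blk right",312,372,.071)]:
    w=f(u,v,z);print(n,w,"rel axis jig mm",R@(w-ax)*1e3)
print([d["depth"][int(v/4.2+150),int(u/4.2+195)] for u,v in [(183,355),(188,355),(205,355),(240,355),(280,355)]])
# depth -> height profile along slide row
for u in range(160,330,8):
    U,V=u/4.2+195,(355+(230-u)*.13)/4.2+150; z=float(d["depth"][int(round(V)),int(round(U))])
    p=d["pose"]@np.array([(U-d["cx"])/d["fx"]*z,(V-d["cy"])/d["fy"]*z,z,1]); j=R@(p[:2]-ax)*1e3
    print(u,j.round(),round(p[2]*1e3))
E
```

```text
nut [ 0.58843009 -0.04254427] rel axis jig mm [ 0.33457046 -0.60767471]
plate top L up [0.59492218 0.16300997] rel axis jig mm [ 40.59346778 201.07007488]
plate L low [0.54234886 0.15544688] rel axis jig mm [-12.50753839 202.26926851]
button [0.56558881 0.08677084] rel axis jig mm [ -0.89613941 130.70343515]
blk right [0.56175905 0.0911818 ] rel axis jig mm [ -3.94709411 135.68492308]
[np.float32(1.0338972), np.float32(1.0354233), np.float32(1.0581243), np.float32(1.0595568), np.float32(1.0619954)]
160 [ 18. 223.] 20
168 [ 18. 218.] 24
176 [ 11. 207.] 71
184 [ 12. 203.] 67
192 [ 15. 201.] 47
200 [ 15. 197.] 48
208 [ 15. 193.] 46
216 [ 14. 188.] 48
224 [ 15. 184.] 45
232 [ 15. 180.] 40
240 [ 15. 175.] 45
248 [ 15. 171.] 45
256 [ 15. 166.] 43
264 [ 14. 162.] 46
272 [ 14. 157.] 48
280 [ 15. 153.] 45
288 [ 14. 149.] 46
296 [ 15. 144.] 45
304 [ 15. 140.] 44
312 [ 18. 137.] 19
320 [ 18. 132.] 21
328 [ 18. 128.] 19
```

```bash
python3 -m pendant '[[[20,40,20,0,0,0],[40,80,20,0,0,0],[60,120,20,0,0,0],[68,139,20,0,0,0],[68,139,20,0,0,0],[68,139,20,0,0,0]]]'
python3 - <<'E'
from h import *
o=get_obs();print(o["tool_pos"],o["orientation"],o["force"])
d=save("wrist","w3",s=1.25)
np.savez("w3p",p=o["tool_pos"],o=o["orientation"])
E
```

```text
clock: 9.43
tool_pos: [0.5705, 0.056, 0.2029]
orientation: [-180.0, -0.1, -170.5]
force: [0.4, -0.0, 0.1]
opening: 0.0003
[0.57046668 0.05596323 0.20285636] [-1.79986241e+02 -8.83769756e-02 -1.70528926e+02] [ 0.39736977 -0.01298755  0.08727579]
```

View pics/w3.png

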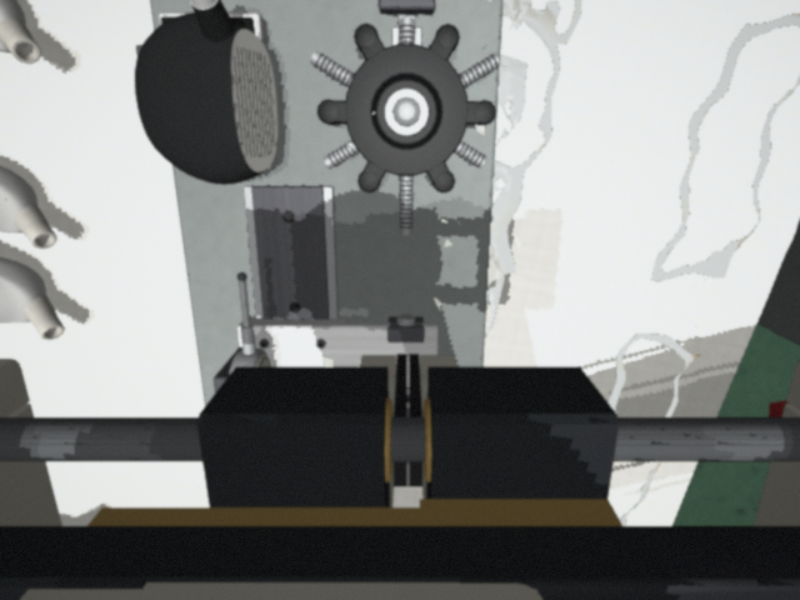

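The longest screw now points straight at the button: its tip is at (406,235), the button at (406,318), and the lobes are back in the rest pattern. I'll measure the gap, then go down behind the plate.

```bash
python3 - <<'E'
from h import *
d=dict(np.load("w3.npz"));q=np.load("w3p.npz");P=wpose(d,q["p"],q["o"])
a=ray(d,406/1.25,235/1.25,.038,P);b=ray(d,406/1.25,318/1.25,.038,P);n=ray(d,406/1.25,112/1.25,.075,P)
v=(a-n);print(np.linalg.norm(b-a),np.linalg.norm(v[:2]),np.degrees(np.arctan2(-v[0],v[1])),n)
E
python3 -m pendant '[[[-4,50,0,0,0,0],[-8,100,0,0,0,0],[-11,140,0,0,0,0],[-11,140,-50,0,0,0],[-11,140,-100,0,0,0],[-11,140,-130,0,0,0],[-11,140,-148,0,0,0],[-11,140,-148,0,0,0],[-11,140,-148,0,0,0]]]'
```

```text
0.05921528049321216 0.07511357246735652 9.402494516501507 [ 0.58698066 -0.04080618  0.075     ]
clock: 10.6
tool_pos: [0.561, 0.1964, 0.0566]
orientation: [180.0, 0.1, -170.5]
force: [1.0, 0.0, -0.2]
opening: 0.0003
```

```bash
python3 -m pendant '[[[1,-6,0,0,0,0],[2,-12,0,0,0,0],[2.5,-15,0,0,0,0],[3,-18,0,0,0,0],[3.5,-21,0,0,0,0],[4,-24,0,0,0,0],[4.5,-27,0,0,0,0],[5,-30,0,0,0,0]]]'
python3 -m pendant '[[[0.8,-5,0,0,0,0],[1.7,-10,0,0,0,0],[2.5,-15,0,0,0,0],[3.3,-20,0,0,0,0],[4.2,-25,0,0,0,0],[5,-30,0,0,0,0],[5.5,-33,0,0,0,0],[6,-36,0,0,0,0]]]'
python3 -m pendant '[[[0.3,-2,0,0,0,0],[0.6,-4,0,0,0,0],[0.6,-4,0,0,0,0]]]'
```

```text
clock: 11.6
tool_pos: [0.5655, 0.1666, 0.0556]
orientation: [180.0, 0.0, -170.5]
force: [-1.2, 1.4, 1.5]
opening: 0.0004
clock: 12.6
tool_pos: [0.5714, 0.1304, 0.0555]
orientation: [-180.0, -0.0, -170.5]
force: [-1.1, 1.6, 1.2]
opening: 0.0007
clock: 12.98
tool_pos: [0.5721, 0.1265, 0.0555]
orientation: [-180.0, -0.0, -170.5]
force: [-0.1, -0.9, 0.2]
opening: 0.0004
```

```bash
python3 -m pendant '[[[0.2,-1.5,0,0,0,0],[0.5,-3,0,0,0,0],[0.7,-4,0,0,0,0],[0.8,-5,0,0,0,0]]]'
python3 -m pendant '[[[0.2,-1,0,0,0,0],[0.3,-2,0,0,0,0],[0.4,-2.5,0,0,0,0],[0.5,-3,0,0,0,0]]]'
python3 -m pendant '[[[0,-0.5,0,0,0,0],[0.1,-1,0,0,0,0],[0.2,-1.5,0,0,0,0]]]'
```

```text
clock: 13.48
tool_pos: [0.5728, 0.1217, 0.0555]
orientation: [180.0, 0.0, -170.5]
force: [-0.4, 2.2, -0.3]
opening: 0.0005
clock: 13.98
tool_pos: [0.5733, 0.1193, 0.0556]
orientation: [180.0, 0.0, -170.5]
force: [-3.1, 6.3, 0.4]
opening: 0.0003
clock: 14.35
tool_pos: [0.5733, 0.1191, 0.0556]
orientation: [179.9, 0.0, -170.5]
force: [-5.9, 13.3, 1.2]
opening: 0.0004
```

Firm stop: the force rose to 13 N with almost no further travel. I'll back off along +y, lift and look.

```bash
python3 -m pendant '[[[-0.2,1,0,0,0,0],[-0.4,2.5,0,0,0,0],[-1,8,0,0,0,0],[-3,20,0,0,0,0],[-7,40,0,0,0,0],[-7,40,30,0,0,0],[-7,40,80,0,0,0],[-7,40,130,0,0,0],[-7,40,148,0,0,0]]]'
python3 -m pendant '[[[2,-30,0,0,0,0],[10,-80,0,0,0,0],[13,-100,0,0,0,0],[13,-100,0,0,0,0],[13,-100,0,0,0,0]]]'
python3 - <<'E'
from h import *
o=get_obs();print(o["tool_pos"],o["force"])
d=save("wrist","w4",s=1.25)
np.savez("w4p",p=o["tool_pos"],o=o["orientation"])
E
```

```text
clock: 15.48
tool_pos: [0.5676, 0.159, 0.2074]
orientation: [179.9, 0.3, -170.4]
force: [0.5, 0.6, -0.3]
opening: 0.0003
clock: 16.1
tool_pos: [0.5795, 0.0581, 0.2035]
orientation: [180.0, 0.0, -170.5]
force: [-0.4, 0.9, 0.1]
opening: 0.0002
[0.57953995 0.05809648 0.20351567] [-0.40956133  0.90120908  0.14068348]
```

View pics/w4.png

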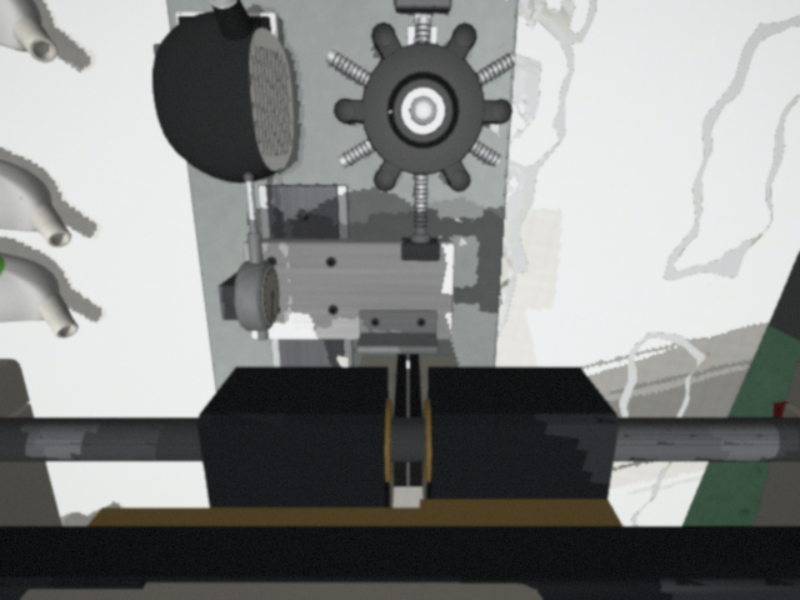

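The button at (421,240) sits against the tip of the straight longest screw. The wheel is in its click and the finger is clear, well above. Handing in.

```bash
python3 -c "from plant import *
print(close_job())"
```

```text
the job is handed in; nothing more can be done
None
```

The gauge is set and the job is handed in, at about 16 s of the 64 s allowed. I flicked the star wheel two clicks anticlockwise with the shut fingertips, then pushed the slide about 57 mm by its finger plate up to the longest screw. After that I backed the finger off and lifted it clear.

- **Wheel:** with the slide still back, the longest screw measured 75 mm and 9.4° in world yaw against the jig's 9.5°, so it points straight at the button. The lobe pushes read 6 to 8 N at the end of the calls in which they were made.
- **Slide:** it met a firm stop, with about 14.5 N the highest push reading. That is more than "gently" needs but well under the 30 N limit. Readings came only at the end of each call, so brief peaks in between were not seen.
- **Last wrist picture:** the button sits on the screw tip, the wheel is in its click, and nothing is touching. I judged that contact by eye, without measuring the remaining gap.
- **Disagreements and gaps:** my two estimates of the slide's starting gap differed by about 4 mm (55 and 59 mm), so I let the contact force decide the stop. The top-camera check of the wheel was blocked by the arm and was replaced by the wrist view. I took no separate picture of the loose heads and tools afterwards, but the planned path stayed clear of them.

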